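# Lock the yellow stop into the cart's slotted rail

## Robot

A 6-joint arm with a two-finger parallel gripper is mounted at the origin on the work surface. World frame = base frame: x ahead of the robot, y to its left, z up, the work surface at z = 0. Lengths are in m, angles in rad, forces in N, time in s.
With the tool pointing down it reaches from about 0.225 to 0.875 m from the base axis. Payload 3.4 kg.
Tool frame: the origin (TCP) lies at the very end of the fingers, on their centre line; the grasp point (between the pads) lies 19 mm behind it; z points along the fingers, y is the line along which they close (so a half turn about z gives the same grasp; the last joint's range is limited). The gripper opens to 85 mm and grips with 20 to 120 N. Pads are 22 mm wide; open, the fingers measure 114 mm over their backs; the gripper's body (76 mm by 85 mm) begins 54 mm behind the grasp point. The pads swing forward as they close: fully open they stand 13 mm farther back than shut.
Start: joints at [1.158, 0.276, 1.505, -0, 1.361, -0.121], TCP at [0.165, 0.551, 0.231] pointing down, gripper open.
Joint ranges: [-2.89, 2.89], [-0.75, 2.08], [0.22, 2.7], [-1.18, 4.32], [0.11, 2.71], [-2.7, 2.7]. Speed limits (rad/s): [2.57, 2.57, 3.14, 3.14, 3.14, 3.14].

## Interface

Orientations are given as a unit quaternion [w, x, y, z].
In Python, from rig import readout, vision, manip gives the robot as it stands.
- The arm moves only by the shell command python3 -m handwheel 'ROWS' [FORCE]. ROWS is JSON, a list of rows, each a list of 3 entries, a list of its own where there are three numbers: the shift along the tool's x, y, z in mm, then the turn, a rotation vector about the tool's x, y, z in units of 6 degrees (1.0 is 6 degrees), then the closure, from -1 (fully open) to 1 (shut), so that 0 is half open. A call has 1 to 20 rows; each row shifts and turns the commanded pose from where the row before left it, along the tool's axes as they then stand; what a row does not reach is not made up. A row lasts 1/8 s, in which the tool goes at most 62.5 mm and 10.7 degrees, less where a joint would pass 70% of its speed; a pose out of reach is approached as far as the arm can. A call is refused whole if a number of a shift passes 62.5 or a number of a turn 1, either way. A call with a gripper value outside its range is refused whole. The fingers move at their own pace and stop on an object; FORCE is the grip in N (left out, the last holds). Time passes only in rows, so rows that do not move let the fingers close. It gives the time, the measured TCP pose, the force, the opening and the grip force at its end, in the units of the state.
- readout.get_state(): the state, without advancing time (a new reading comes with each control period).
- vision.get_image(name): name is "scene" or "top"; returns the picture (400x640x3 uint8, blue, green, red); there is no depth.
- vision.camera_params(name): a dict with "intrinsics" (3x3 intrinsics, pixels), "rvec" (rotation vector, rad) and "tvec" (3), from world to camera coordinates, as OpenCV has them. Camera axes: x right, y down, z forward; pixel columns grow to the right and rows downward; lengths in m; the calibration is good to about 2 mm. A picture is of the moment at which its call begins. camera_params takes no time and is no camera call.
- manip.sign_off(): hands the job in; it is judged then, once.
The state is a dict: "clock": time; "qpos": joint angles; "qd": joint speeds; "effort": joint torques, N m; "position": TCP position; "ee_rot": TCP orientation; "contact_force": force on the tool from outside, world axes, zero at the start; "moment": the same for the moment, N m; "width": finger opening in m; "gripper_force": force on a finger pad.
Only numpy, scipy, OpenCV 4.12 (cv2) and the standard library are available. Lean on these libraries where they do the work, as an engineer would, in place of code of your own. Each camera call takes 0.05 s, during which the arm holds its last target. There are 200 camera calls.

## Task

Take the yellow twist-in stop by its bar handle, lower its hammer head through the slot of the grey rail at the white mark until its round flange rests on the rail, and give it a quarter turn so that the handle lies square across the rail and the head catches under both lips. Then let go. Leave the green stop and the glass jar where they stand.

Things in the scene. Friction and masses are not known exactly. Their poses are not given: they have to be found in the camera images.
- yellow_stop_grip (a point): Handle centre of the loose yellow stop (0.2 kg), 54 mm above its foot; z up. Stands on its steel hammer head (mm): 22 wide, 66 long, round ends, 12 thick. Above: 16 mm shank 13 high; round flange 68 across, 25 to 30 mm above the foot; bar handle 18 wide, 60 long, 30 to 78 mm above the foot. Handle and head both lie along y, narrow along x. Seated on the rail, this point is 29 mm above slot_mark.
- green_stop_grip (a point): centre of the bar handle of the green stop, same flange and handle and size as the yellow one but with a small round foot that cannot lock; loose, standing on the tray; 54 mm above its underside. To be left alone.
- slot_mark (a point): Middle of the slot at the white stripe (14 mm wide) across the fixed grey rail, level with the lips' top, 36 mm above the tray. Slot and rail run along y, x is across, z up. In mm: rail 240 long, 88 wide; stripe up to 50 mm off its middle. Slot 42 wide, lips 5 thick, space below 80 wide, 27 deep. With the flange on the lips the head hangs 8 mm clear below them and turns freely, either way.
- jar: round glass jar with metal twist cap, 68 mm across, 85 mm high, loose, standing on the tray to the robot's left; origin at the centre of its underside. To be left alone.
There are look-alikes about, which are no part of the job. What is meant by the part that bears yellow_stop_grip is not orange, and is the larger of those in its own colour.

How it is judged:
By the outcome, as a careful person would: the job done as asked, in the order asked, and still so for the second after the job is handed in, with the robot touching nothing.
It also fails if it takes over 40 s, if anything falls off the work surface, if the arm or the gripper's body presses on something with over 40 N, if the wrist force passes 120 N, or if a joint passes its speed limit or range.

## Working session

There is one attempt and no reset: what is moved stays moved. The work goes in short steps, Python scripts to look and compute and a shell command to move; the robot and the scene stay as the last step left them, time stands still between calls to the robot, and variables do not carry over. Pictures are saved under pics/ and viewed, at most 10 in all, crops included, and the job is handed in when it is done.

```bash
mkdir -p pics; cat > h.py <<'E'
import cv2,numpy as np
from rig import readout,vision,manip
def cam(n):
    p=vision.camera_params(n);K=np.array(p["intrinsics"],float);R=cv2.Rodrigues(np.array(p["rvec"],float))[0];t=np.array(p["tvec"],float).ravel();return K,R,t
def ray(n,u,v,z):
    K,R,t=cam(n);c=-R.T@t;d=R.T@np.linalg.inv(K)@np.array([u,v,1.]);return c+d*(z-c[2])/d[2]
def proj(n,P):
    K,R,t=cam(n);q=K@(R@np.array(P,float)+t);return q[:2]/q[2]
E
python3 - <<'E'
from h import *
for n in("scene","top"):
    cv2.imwrite(f"pics/{n}0.png",vision.get_image(n));K,R,t=cam(n);print(n,-R.T@t,R[2],K[0,0])
s=readout.get_state();print(s)
E
```

```text
scene [ 1.10491261 -0.08871127  0.48565194] [-0.78138055  0.2288999  -0.58055944] 390.68581774641444
top [0.46502269 0.1013256  0.8562645 ] [ 0.11222145 -0.03784541 -0.99296227] 441.78771707462033
{'clock': 0.1, 'qpos': array([ 1.15798440e+00,  2.76549175e-01,  1.50600533e+00, -4.43902356e-06,
        1.36069133e+00, -1.20974586e-01]), 'qd': array([ 0.00205152, -0.0019817 , -0.0049459 ,  0.00019628,  0.00105571,
        0.00106025]), 'effort': array([ 2.59008884e-03, -4.17692578e+01, -2.46405298e+01, -2.84830712e-04,
        5.87739007e-03, -9.65178913e-06]), 'position': array([0.16523935, 0.55026026, 0.23051675]), 'ee_rot': array([-2.15907697e-04,  1.45400888e-01,  9.89372477e-01, -7.97895674e-04]), 'contact_force': array([-0.84453458, -0.13940503, -0.4244144 ]), 'moment': array([-0.01768304,  0.00790692,  0.04939583]), 'gripper_force': 0.0, 'width': 0.08540415183728917}
```

View pics/scene0.png

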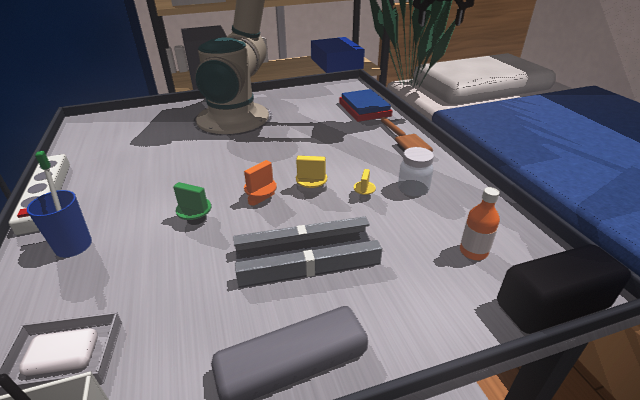

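View pics/top0.png

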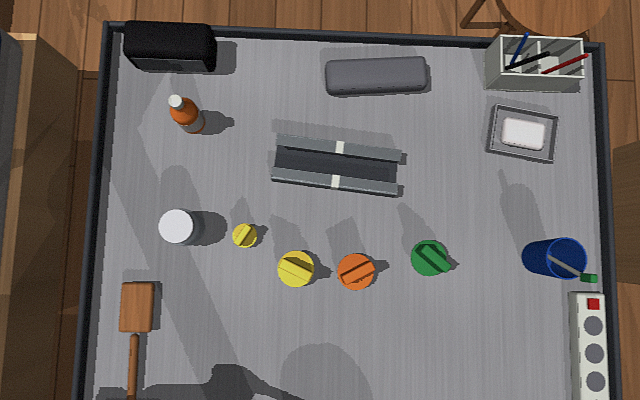

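The scene picture shows the large yellow stop at about (311,175), the small yellow one at (365,183), and the rail with its stripe from (302,229) to (309,262). In the top view the large yellow stop is at (296,268), with the orange one at (356,271), the green one at (430,258), the jar at (177,226), and the stripe pieces at (340,147) and (335,181).

```bash
python3 - <<'E'
from h import *
def big(n,im):
    h=cv2.cvtColor(im,cv2.COLOR_BGR2HSV);m=cv2.inRange(h,(23,100,60),(35,255,255))
    k,l,s,c=cv2.connectedComponentsWithStats(m);i=1+np.argmax(s[1:,4]);print(n,s[i],c[i]);return (l==i),h
T=cv2.imread("pics/top0.png");S=cv2.imread("pics/scene0.png")
m,h=big("top",T);ms,hs=big("scene",S)
(cc,ax,an)=cv2.fitEllipse(max(cv2.findContours(m.astype(np.uint8),0,2)[0],key=len));print("ellipse",cc,ax,an,ray("top",*cc,.03))
# white stripes
w=cv2.inRange(cv2.cvtColor(T,cv2.COLOR_BGR2HSV),(0,0,170),(180,60,255));w[:, :300]=0;w[:,380:]=0;w[:125]=0;w[200:]=0
k,l,s,c=cv2.connectedComponentsWithStats(w)
for i in range(1,k):
    if s[i,4]>20: print("stripe",s[i],c[i],ray("top",*c[i],.036))
a=cv2.resize(T[230:310,250:330],None,fx=7,fy=7,interpolation=cv2.INTER_CUBIC)
cv2.imwrite("pics/c1.png",a)
cv2.imwrite("pics/c2.png",cv2.resize(T[125:205,262:412],None,fx=5,fy=5,interpolation=cv2.INTER_CUBIC))
E
```

```text
top [ 278  251   36   36 1026] [295.49317739 268.5165692 ]
scene [297 156  28   5 114] [310.80701754 157.71929825]
ellipse (295.5166015625, 268.4156799316406) (35.51717758178711, 36.33301544189453) 13.114009857177734 [0.43094306 0.11007142 0.03      ]
stripe [335 141  10  13  91] [339.42857143 146.64835165] [0.6618599  0.03391084 0.036     ]
stripe [331 175   9  13  94] [335.03191489 180.68085106] [0.5962317  0.04087708 0.036     ]
```

View pics/c1.png

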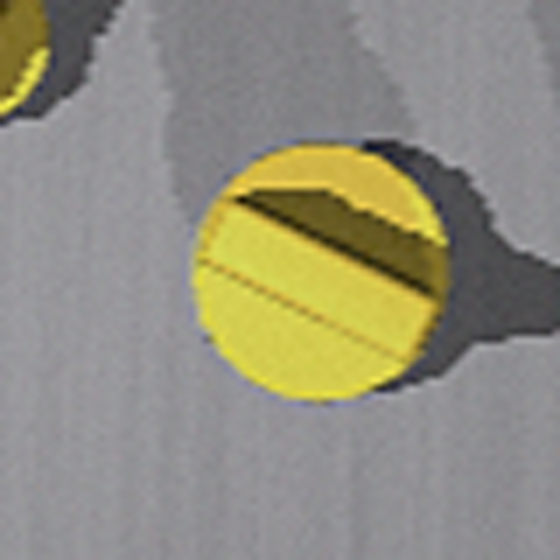

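View pics/c2.png

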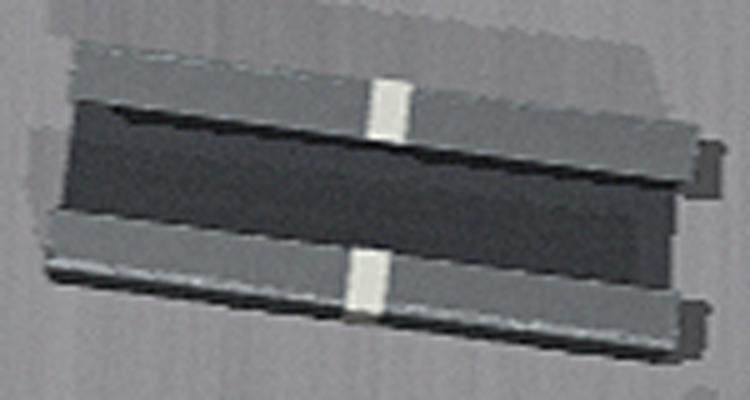

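Crop 1 shows the handle's top face, with corners at crop px (237,200), (436,300), (412,360) and (198,262). Crop 2 shows the stripe on both lips, with inner edges at (387,142) and (369,250), and the slot edge lines running from (130,107) to (678,187) and from (60,210) to (680,293).

```bash
python3 - <<'E'
from h import *
f=lambda p,k,o,z:ray("top",(p[0]+.5)/k-.5+o[0],(p[1]+.5)/k-.5+o[1],z)
C=[f(p,7,(250,230),.078) for p in((237,200),(436,300),(412,360),(198,262))]
print(np.round(C,4));c=np.mean(C,0);print("handle c",c)
for a,b in((0,1),(3,2),(1,2),(0,3)):
    d=C[a]-C[b];print(np.linalg.norm(d),np.degrees(np.arctan2(-d[0],d[1])))
g=lambda p,z=.036:f(p,5,(262,125),z)
print("inner",g((387,142)),g((369,250)),"mid",(g((387,142))+g((369,250)))/2)
for a,b in(((130,107),(678,187)),((75,42),(697,124)),((52,209),(680,293))):
    d=g(a)-g(b);print("rail",np.linalg.norm(d),"yaw",np.degrees(np.arctan2(-d[0],d[1])))
s=[np.array((.66186,.03391)),np.array((.59623,.04088))];d=s[0]-s[1];print("stripe yaw",np.degrees(np.arctan2(d[1],d[0])))
for P in((.431,.110,.078),c):print(proj("scene",P))
from scipy.spatial.transform import Rotation as Ro
q=readout.get_state()['ee_rot'];print(Ro.from_quat(np.r_[q[1:],q[0]]).as_matrix().round(4))
E
```

```text
[[0.4501 0.1312 0.078 ]
 [0.4267 0.0809 0.078 ]
 [0.4118 0.0865 0.078 ]
 [0.4346 0.1403 0.078 ]]
handle c [0.43082112 0.10971784 0.078     ]
0.05541412120803464 -25.019789959524523
0.05841944388062069 -22.955998308951866
0.015852264584427105 -110.50837558835832
0.017989425679360488 -120.50800331859472
inner [0.6495459  0.03447577 0.036     ] [0.60784467 0.04043022 0.036     ] mid [0.62869529 0.03745299 0.036     ]
rail 0.21030611709056435 yaw -6.472914775242169
rail 0.2389114669433985 yaw -5.619419045378677
rail 0.23911371107263027 yaw -5.8479223843548915
stripe yaw -6.06217076925028
[309.8371998 156.7232022]
[309.6814794  156.70512002]
[[-9.577e-01  2.877e-01 -7.000e-04]
 [ 2.877e-01  9.577e-01 -1.500e-03]
 [ 2.000e-04 -1.600e-03 -1.000e+00]]
```

```bash
python3 -m handwheel '[[[-38,-34.5,0],[0,0,0],-0.3],[[-38,-34.5,0],[0,0,0],-0.3],[[-38,-34.5,0],[0,0,0],-0.3],[[-38,-34.5,0],[0,0,0],-0.3],[[-38,-34.5,0],[0,0,0],-0.3],[[-38,-34.5,0],[0,0,0],-0.3],[[-38,-34.5,0],[0,0,0],-0.3],[[-38,-34.5,0],[0,0,0],-0.3],[[-38,-34.5,0],[0,0,0],-0.3],[[-38,-34.5,0],[0,0,0],-0.3],[[0,0,8],[0,0,1],-0.3],[[0,0,8],[0,0,1],-0.3],[[0,0,8],[0,0,1],-0.3],[[0,0,8],[0,0,1],-0.3],[[0,0,8],[0,0,1],-0.3],[[0,0,8],[0,0,1],-0.3],[[0,0,8],[0,0,1],-0.3],[[0,0,8],[0,0,1],-0.3],[[0,0,8],[0,0,1],-0.3],[[0,0,8],[0,0,1],-0.3]]' 40
python3 -m handwheel '[[[0,0,0],[0,0,1],-0.3],[[0,0,0],[0,0,1],-0.3],[[0,0,0],[0,0,1],-0.3],[[0,0,0],[0,0,1],-0.3],[[0,0,0],[0,0,1],-0.3],[[0,0,0],[0,0,1],-0.3],[[0,0,0],[0,0,0.2],-0.3],[[0,0,0],[0,0,0],-0.3]]'
cat >> h.py <<'E'
from scipy.spatial.transform import Rotation as Ro
def to(tgt,yaw):
    "shift in tool axes (mm) and turn (units) from measured pose to tgt with tool y at yaw deg, tool down"
    s=readout.get_state();q=s['ee_rot'];R=Ro.from_quat(np.r_[q[1:],q[0]]).as_matrix();y=np.radians(yaw)
    Y=np.array([np.cos(y),np.sin(y),0]);Z=np.array([0,0,-1.]);Rt=np.c_[np.cross(Y,Z),Y,Z]
    print("pos",s['position'].round(4),"yaw",np.degrees(np.arctan2(R[1,1],R[0,1])).round(2),"w",s['width'].round(4),"gf",s['gripper_force'],"F",s['contact_force'].round(1),"q6",s['qpos'][5].round(2),"t",s['clock'])
    print("shift mm",(R.T@(np.array(tgt)-s['position'])*1e3).round(1),"turn",(Ro.from_matrix(R.T@Rt).as_rotvec(degrees=True)/6).round(2))
E
python3 -c "
from h import *
to((.4309,.1099,.039),-24)"
```

```text
clock: 2.6
position: [0.4298, 0.111, 0.1507]
ee_rot: [-0.0, 0.622, 0.783, -0.0]
contact_force: [0.5, 0.9, 0.4]
width: 0.0557
gripper_force: 0.0
clock: 3.6
position: [0.43, 0.111, 0.1512]
ee_rot: [-0.0, 0.838, 0.546, -0.0]
contact_force: [-0.3, -0.1, 0.5]
width: 0.0557
gripper_force: 0.0Traceback (most recent call last):
  File "<string>", line 3, in <module>
    to((.4309,.1099,.039),-24)
    ~~^^^^^^^^^^^^^^^^^^^^^^^^
  File "h.py", line 14, in to
    print("pos",s['position'].round(4),"yaw",np.degrees(np.arctan2(R[1,1],R[0,1])).round(2),"w",s['width'].round(4),"gf",s['gripper_force'],"F",s['contact_force'].round(1),"q6",s['qpos'][5].round(2),"t",s['clock'])
                                                                                                ^^^^^^^^^^^^^^^^
AttributeError: 'float' object has no attribute 'round'
```

```bash
sed -i "s/s\['width'\].round(4)/s['width']/" h.py
python3 -m handwheel '[[[-0.6,1.3,20],[0,0,0],-0.3],[[0,0,20],[0,0,0],-0.3],[[0,0,20],[0,0,0],-0.3],[[0,0,18],[0,0,0],-0.3],[[0,0,14],[0,0,0],-0.3],[[0,0,10],[0,0,0],-0.3],[[0,0,6],[0,0,0],-0.3],[[0,0,3],[0,0,0],-0.3],[[0,0,0],[0,0,0],-0.3]]'
python3 -m handwheel '[[[0,0,0],[0,0,0],0.2],[[0,0,0],[0,0,0],0.4],[[0,0,0],[0,0,0],0.6],[[0,0,0],[0,0,0],1],[[0,0,0],[0,0,0],1],[[0,0,0],[0,0,0],1]]' 50
python3 -c "
from h import *
to((.4309,.1099,.039),-24)"
```

```text
clock: 4.72
position: [0.4312, 0.1099, 0.0404]
ee_rot: [0.0, 0.838, 0.545, 0.0]
contact_force: [0.3, -1.1, -0.1]
width: 0.0556
gripper_force: 0.0
clock: 5.48
position: [0.4313, 0.1099, 0.0407]
ee_rot: [0.0, 0.838, 0.545, 0.0]
contact_force: [-0.7, -0.7, 4.4]
width: 0.0177
gripper_force: 49.2
pos [0.4313 0.1099 0.0407] yaw -23.92 w 0.017706684815882282 gf 49.16894316673279 F [-0.7 -0.7  4.4] q6 0.51 t 5.475
shift mm [-0.2 -0.4  1.7] turn [ 0.01 -0.    0.01]
```

```bash

python3 -m handwheel '[[[0,0,-10],[0,0,0],1],[[0,0,-20],[0,0,0],1],[[0,0,-25],[0,0,0],1],[[0,0,-10],[0,0,0],1],[[2,30,0],[0,0,0],1],[[2,30,0],[0,0,0],1],[[2,30,0],[0,0,0],1],[[2,30,0],[0,0,0],1],[[2,30,0],[0,0,0],1],[[2,30,0],[0,0,0],1],[[2,30,0],[0,0,0],1],[[0,0,0],[0,0,-0.75],1],[[0,0,0],[0,0,-0.75],1],[[0,0,0],[0,0,-0.75],1],[[0,0,0],[0,0,-0.75],1],[[0,0,0],[0,0,0],1],[[0,0,0],[0,0,0],1]]'
python3 - <<'E'
from h import *
to((.6287,.0375,.1057),-6)
T=vision.get_image("top");S=vision.get_image("scene");cv2.imwrite("pics/top1.png",T);cv2.imwrite("pics/scene1.png",S)
a=cv2.resize(T[110:210,260:420],None,fx=4,fy=4,interpolation=cv2.INTER_CUBIC);b=cv2.resize(S[150:300,215:395],None,fx=4,fy=4,interpolation=cv2.INTER_CUBIC)
cv2.imwrite("pics/c3.png",b);cv2.imwrite("pics/c4.png",a)
E
```

```text
clock: 7.6
position: [0.6283, 0.0376, 0.1048]
ee_rot: [-0.0, 0.743, 0.669, -0.0]
contact_force: [0.4, -1.1, -2.1]
width: 0.0173
gripper_force: 49.4
pos [0.6283 0.0376 0.1048] yaw -5.98 w 0.017267428008676786 gf 49.42034661769867 F [ 0.4 -1.1 -2.1] q6 0.05 t 7.6
shift mm [-0.1  0.4 -0.9] turn [-0.01 -0.    0.  ]
```

View pics/c3.png

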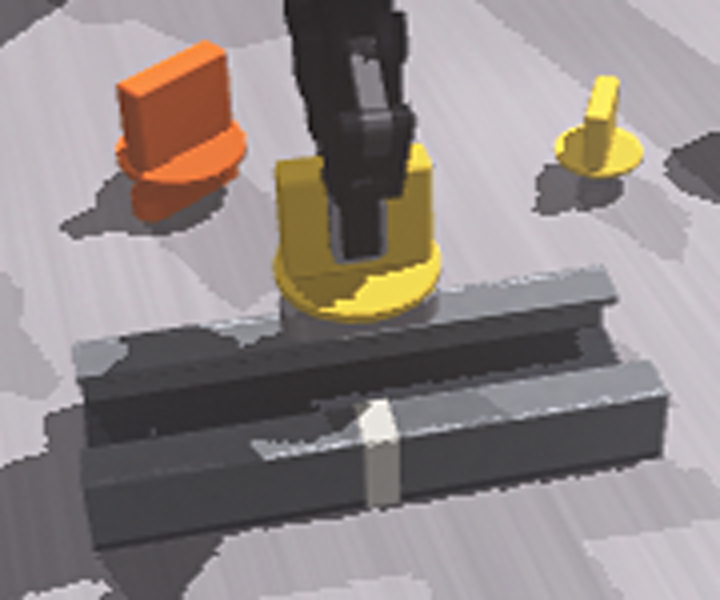

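The crop shows the stop upright in the fingers above the far lip and slot. The flange spans crop x 275 to 441 with its bottom at y≈320, and the handle's near face spans x 277 to 432.

```bash
python3 - <<'E'
from h import *
P=readout.get_state()['position'];z=.0942
a=np.linspace(0,2*np.pi,90)
E=np.array([proj("scene",(P[0]+.034*np.cos(t),P[1]+.034*np.sin(t),zz)) for t in a for zz in(z,z-.005)])
E=(E-[215,150]+.5)*4-.5
print("pred flange x",E[:,0].min(),E[:,0].max(),"bottom",E[:,1].max())
m=cv2.inRange(cv2.cvtColor(cv2.imread("pics/scene1.png"),cv2.COLOR_BGR2HSV),(22,100,50),(35,255,255))
k,l,s,c=cv2.connectedComponentsWithStats(m);
for i in range(1,k):
    if s[i,4]>50:print(s[i])
# mark in scene: near stripe inner/outer check
for p in((.6079,.0404,.036),(.5848,.043,.036),(.6495,.0345,.036),(.6727,.033,.036)):print("stripe pred crop",(proj("scene",p)-[215,150]+.5)*4-.5)
E
```

```text
pred flange x 268.7851311155189 437.96281569374105 bottom 322.47491132525363
[354 169  22  25 241]
[283 186  42  45 812]
stripe pred crop [350.65184917 333.01447889]
stripe pred crop [341.70796792 299.28124028]
stripe pred crop [365.23937931 399.3371285 ]
stripe pred crop [378.32801232 438.41707406]
```

The stop and the stripe show the same offset of about 1 px in the scene view, so they are aligned relative to each other. I'm lowering now.

```bash

python3 -m handwheel '[[[0,0.4,5],[0,0,0],1],[[0,0,10],[0,0,0],1],[[0,0,10],[0,0,0],1],[[0,0,10],[0,0,0],1],[[0,0,8],[0,0,0],1],[[0,0,5],[0,0,0],1],[[0,0,2],[0,0,0],1],[[0,0,0],[0,0,0],1]]'
python3 -m handwheel '[[[0,0,1],[0,0,0],1],[[0,0,1],[0,0,0],1],[[0,0,0],[0,0,0],1]]'
```

```text
clock: 8.7
position: [0.6292, 0.0375, 0.0554]
ee_rot: [0.0, 0.743, 0.67, 0.0]
contact_force: [-0.3, -0.9, -2.2]
width: 0.0176
gripper_force: 49.4
clock: 9.07
position: [0.6291, 0.0376, 0.0533]
ee_rot: [-0.0, 0.743, 0.67, 0.0]
contact_force: [-0.2, -0.6, -2.9]
width: 0.0175
gripper_force: 49.4
```

```bash

python3 -m handwheel '[[[0,0,0.7],[0,0,0],1],[[0,0,0.6],[0,0,0],1],[[0,0,0],[0,0,0],1]]'
python3 -m handwheel '[[[0,0,0.5],[0,0,0],1],[[0,0,0],[0,0,0],1]]'
```

```text
clock: 9.45
position: [0.6291, 0.0376, 0.0519]
ee_rot: [-0.0, 0.743, 0.67, -0.0]
contact_force: [0.5, -1.2, -2.8]
width: 0.0173
gripper_force: 49.4
clock: 9.7
position: [0.6292, 0.0375, 0.0517]
ee_rot: [0.0, 0.743, 0.67, 0.0]
contact_force: [-0.1, -0.7, -0.1]
width: 0.0174
gripper_force: 49.7
```

```bash

python3 -m handwheel '[[[0,0,0.6],[0,0,0],1],[[0,0,0],[0,0,0],1]]'
python3 -m handwheel '[[[0,0,0],[0,0,0.5],1],[[0,0,0],[0,0,1],1],[[0,0,0],[0,0,1],1],[[0,0,0],[0,0,1],1],[[0,0,0],[0,0,1],1],[[0,0,0],[0,0,1],1],[[0,0,0],[0,0,1],1],[[0,0,0],[0,0,1],1],[[0,0,0],[0,0,1],1],[[0,0,0],[0,0,1],1],[[0,0,0],[0,0,1],1],[[0,0,0],[0,0,1],1],[[0,0,0],[0,0,1],1],[[0,0,0],[0,0,1],1],[[0,0,0],[0,0,1],1],[[0,0,0],[0,0,0.5],1],[[0,0,0],[0,0,0],1],[[0,0,0],[0,0,0],1]]'
python3 - <<'E'
from h import *
to((.6287,.0375,.0515),-96)
E
```

```text
clock: 9.95
position: [0.6292, 0.0375, 0.0517]
ee_rot: [0.0, 0.743, 0.67, 0.0]
contact_force: [-1.6, 0.4, 5.7]
width: 0.0175
gripper_force: 50.4
clock: 12.2
position: [0.63, 0.0372, 0.0517]
ee_rot: [0.0, 0.999, -0.051, 0.001]
contact_force: [-0.1, -1.1, 5.1]
width: 0.0176
gripper_force: 50.4
pos [0.63   0.0372 0.0517] yaw -95.87 w 0.01758266966820492 gf 50.430264472961426 F [-0.1 -1.1  5.1] q6 1.62 t 12.2
shift mm [-1.3 -0.1  0.2] turn [ 0.   -0.02  0.02]
```

```bash

python3 -m handwheel '[[[0,0,0],[0,0,0],0.4],[[0,0,0],[0,0,0],0.2],[[0,0,0],[0,0,0],0],[[0,0,0],[0,0,0],-0.2],[[0,0,0],[0,0,0],-0.2],[[0,0,-5],[0,0,0],-0.2],[[0,0,-15],[0,0,0],-0.2],[[0,0,-30],[0,0,0],-0.2],[[0,0,-30],[0,0,0],-0.2],[[0,0,-30],[0,0,0],-0.2],[[0,0,-30],[0,0,0],-0.2],[[-40,0,0],[0,0,0],-0.2],[[-40,0,0],[0,0,0],-0.2],[[-40,0,0],[0,0,0],-0.2],[[-40,0,0],[0,0,0],-0.2],[[0,0,0],[0,0,0],-0.2]]'
python3 - <<'E'
from h import *
to((.6287,.0375,.0515),-96)
T=vision.get_image("top");S=vision.get_image("scene");cv2.imwrite("pics/top2.png",T);cv2.imwrite("pics/scene2.png",S)
a=cv2.resize(T[110:290,180:460],None,fx=2.5,fy=2.5,interpolation=cv2.INTER_CUBIC);b=cv2.resize(S[150:300,215:395],None,fx=3.5,fy=3.5,interpolation=cv2.INTER_CUBIC)
cv2.imwrite("pics/c5.png",a);cv2.imwrite("pics/c6.png",b)
E
```

```text
clock: 14.2
position: [0.4671, 0.0544, 0.1921]
ee_rot: [-0.0, 0.999, -0.051, -0.0]
contact_force: [-0.1, -0.7, 0.7]
width: 0.0514
gripper_force: 0.0
pos [0.4671 0.0544 0.1921] yaw -95.89 w 0.051427765406308994 gf 0.0 F [-0.1 -0.7  0.7] q6 1.64 t 14.2
shift mm [162.5   0.3 140.6] turn [-0.    0.    0.02]
```

View pics/c5.png

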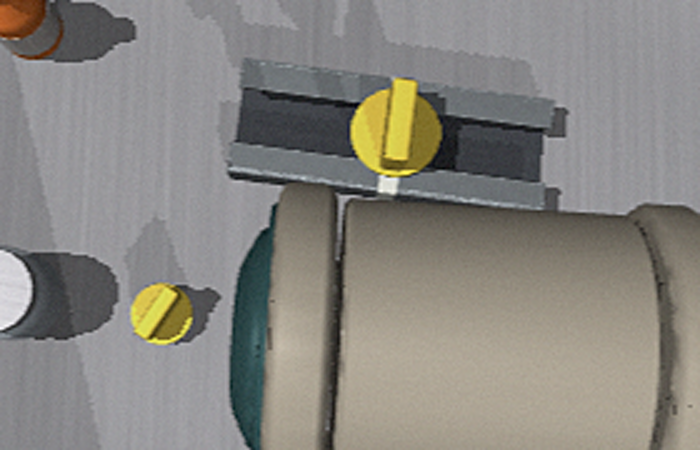

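View pics/c6.png

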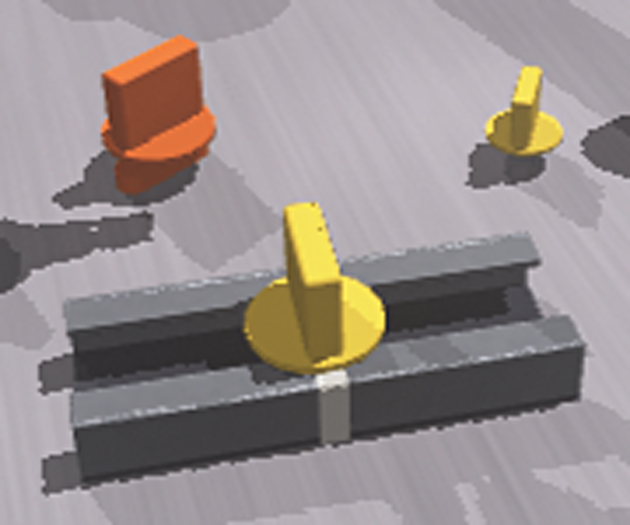

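Both views show the stop upright, with its flange on the lips and its handle square across the rail at the stripe (flange centre at top crop px (396,131), near stripe at (388,184)). I'll check the numbers before handing in.

```bash
python3 - <<'E'
from h import *
T=cv2.imread("pics/top2.png");m=cv2.inRange(cv2.cvtColor(T,cv2.COLOR_BGR2HSV),(20,100,50),(36,255,255))
f=lambda p,z:ray("top",(p[0]+.5)/2.5-.5+180,(p[1]+.5)/2.5-.5+110,z)
k,l,s,c=cv2.connectedComponentsWithStats(m);i=1+np.argmax(s[1:,4]);x,y,w,h=s[i,:4];print(s[i])
print("flange left/right mid",ray("top",x+w/2-.5,331/2.5/1+110-80+.0,.041)[1], "centre",f((396,131),.041))
a,b=f((405,79),.089),f((395.5,166),.089);d=a-b;print("handle c",(a+b)/2,"len",np.linalg.norm(d),"yaw",np.degrees(np.arctan2(d[1],d[0])))
E
```

```text
[ 320  141   37   40 1069]
flange left/right mid 0.036399813259073016 centre [0.63093942 0.03622325 0.041     ]
handle c [0.62753698 0.03715241 0.089     ] len 0.06314844742272045 yaw -4.9773057061227055
```

```bash
python3 -c "
from rig import manip
print(manip.sign_off())"
```

```text
the job is handed in; nothing more can be done
None
```

I seated the yellow stop in the rail within about 2 mm of the white mark, turned it a quarter turn so its handle lies square across the rail to about 1°, let go, and handed in at about 14 s; the arm never went near the green stop or the jar.

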